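# Open the square nut jar in the one-handed jar holder

## Task

Open the square glass jar of nuts: keeping it upright, stand it fully down in the square pocket of the grey jar holder, which braces it, then unscrew its tight metal cap (anticlockwise seen from above) until the threads let go, and lift the cap straight up off the jar. Finish while still holding the cap in the gripper, level and right above the open mouth, clear of the glass by one to a few centimetres; the jar stays fully seated in the holder, nothing is put down, and the other things on the counter are left where they are.

Things in the scene. Friction and masses are not known exactly. Their poses are not given: they have to be found in the camera images.
- jar_center (a point): the loose square glass jar of nuts (the only square jar): flat-sided body 60x60 mm, 64 tall, round neck 45 across, rim 98 above the underside, 102.5 tall with its cap on, 0.35 to 0.6 kg with cap. Point on its axis, 49 mm above the underside; z up, x and y square to the flat sides (a 90 degree turn makes no difference to the fit). Can be carried by cap or body.
- jar_mouth (a point): centre of the jar's rim, 98 mm above its underside; axes as the jar's. Three lands on the neck hold the cap's lugs; a springy liner makes the cap stiff to turn (0.3 to 0.5 N m). Turned anticlockwise 48 to 58 degrees (to a yaw of +43 relative to the jar) it pops up 1.5 mm and is free; 34 degrees further the lugs butt on the next land. About 70 degrees from closed is right.
- cap_center (a point): plain metal twist-off cap on the square jar, a separate part: round, 58 mm across, 18 tall, fluted side, 90 g. Point at its centre, 9 mm below its top; z up. Closed, it lies about 4.5 mm below the rim, yaw -5 to -15 degrees relative to the jar. It cannot be pulled off while engaged and turns no further clockwise; turned free, it lifts straight off.
- holder_pocket (a point): grey one-handed jar holder, fixed to the counter: base 136x136x8 mm with round suction feet at its corners; in its middle a square pocket 64x64 mm inside (2 mm play each side), floor 10 mm and flared rim 40 mm above the counter. Point at the centre of the pocket's floor; z up, x and y square to its walls. A seated jar's centre is 49 mm above it.
- honey: round honey jar, 65 mm across, 86 tall (bystander; leave it alone). Origin: centre of its underside
- jam: round jam jar, 65 mm across, 97 tall (bystander; leave it alone). Origin: centre of its underside
- sugar_jar: squat round spice jar, 60 mm across, 90 tall (bystander; leave it alone). Origin: centre of its underside
- mug: two-tone mug, 90 mm across, 105 tall, handle at its side (bystander; leave it alone). Origin: centre of its underside
- spoon: tablespoon, 191 mm long, lying flat near the front edge (bystander; leave it alone). Origin: centre of its underside
- peeler: vegetable peeler, 170 mm long, lying flat near the front edge (bystander; leave it alone). Origin: centre of its underside
- matches: matchbox, 65x110x22 mm, lying flat at the right (bystander; leave it alone). Origin: centre of its underside
There are look-alikes about, which are no part of the job. Of the things that look like the part that bears cap_center, the smallest one is meant.

How it is judged:
By the outcome, as a careful person would: the job done as asked, in the order asked, and still so for the second after the job is handed in, while the arm keeps its last pose, push and grip.
It also fails if it takes over 45 s, if anything falls off the work surface, if the arm or the gripper's body presses on something with over 40 N, if the wrist force passes 120 N, or if a joint passes its speed limit or range.

## Robot

A 7-joint arm with a two-finger parallel gripper is mounted at the origin on a cart in front of the work surface, level with it; the furniture and walls round the work are solid. World frame = base frame: x ahead of the robot, y to its left, z up, the work surface at z = 0. Lengths are in m, angles in rad, forces in N, time in s.
With the tool pointing down it reaches from about 0.425 to 0.95 m from the base axis. Payload 4.7 kg.
Tool frame: the origin (TCP) lies on the centre line of the jaws, within the pads' length; the fingertips stand robot.nose_length ahead of it and the grasp point (between the pads) lies 8 mm behind it (robot.nose_length is the distance from the TCP to the fingertips, in m); z points along the fingers, x is the direction in which the jaws open and shut, and the axes are right-handed (so a half turn about z gives the same grasp; the last joint's range is limited). The gripper opens to 85 mm and grips with 20 to 120 N. Pads are 22 mm wide; open, the fingers measure 114 mm over their backs; the gripper's body (76 mm by 85 mm) begins 54 mm behind the grasp point. The pads swing forward as they close: fully open they stand 13 mm farther back than shut.
Start: joints at [-1.232, 0.469, -0.049, 1.532, 0.024, 1.141, -0.082], TCP at [0.243, 0.63, 0.242] pointing down, gripper open.
Joint ranges: [-2.59, 2.59], [-0.33, 1.99], [-1.39, 1.29], [0.1, 2.45], [-1.04, 4.18], [0.21, 1.99], [-2.66, 2.66]. Speed limits (rad/s): [2.57, 2.57, 3.14, 3.14, 3.14, 3.14, 3.14].

## Interface

Orientations are given as [roll, pitch, yaw] about the fixed x, y, z axes, in that order (R = Rz(yaw) Ry(pitch) Rx(roll)).
In Python, from plant import robot gives the robot as it stands. Calls block until the motion is done:
- robot.goto(position, orientation): joint-space move of the TCP to a pose.
- robot.move_straight(position, vel=0.15, attitude=None, contact_N=None): straight line of the TCP; attitude=None keeps the orientation; vel is the mean speed in m/s. With contact_N (N) it stops when the force on the tool has changed by that much, and returns True; else False.
- robot.move_joints(angles): joint-space move.
- robot.grip(opening, strength=None): opening from 0.0 (shut) to 1.0 (fully open); strength is the grip in N (None keeps the last); returns when the fingers have stopped.
- robot.sleep(seconds).
- robot.inverse_kinematics(position, orientation): joint angles nearest the present ones, or None.
- robot.sense(): the state.
- robot.grab_frame(name): name is "side" or "top"; returns a dict with "image" (420x560x3 uint8, red, green, blue), "range_z" (420x560 float32, m along the optical axis (not along the pixel's ray), 0 where there is no reading), "fx", "fy", "cx", "cy" (pixels), "R" (3x3) and "t" (3): a world point X has camera coordinates R X + t. Camera axes: x right, y down, z forward; pixel columns grow to the right and rows downward; lengths in m; the calibration is good to about 2 mm. A picture is of the moment at which its call begins.
A pose or a line that the arm cannot do raises robot.IKError and nothing moves.
- robot.close_job(): hands the job in, once; it reports no verdict.
The state is a dict: "t": time; "joint_pos": joint angles; "joint_velocities": joint speeds; "effort": joint torques, N m; "tcp_pos": TCP position; "tcp_rot": TCP orientation; "wrist_force": force on the tool from outside, world axes, zero at the start; "torque": the same for the moment, N m; "opening": opening from 0.0 (shut) to 1.0 (fully open).
Only numpy, scipy, OpenCV 4.12 (cv2) and the standard library are available. Lean on these libraries where they do the work, as an engineer would, in place of code of your own. Each camera call takes 0.05 s, during which the arm holds its last target.

## Working session

There is one attempt and no reset: what is moved stays moved. The work goes in short steps, each a Python script; the robot and the scene stay as the last script left them, time stands still between calls to the robot, and variables do not carry over. Pictures are saved under pics/ and viewed, and the job is handed in when it is done.

```bash
mkdir -p pics; ls; python3 - <<'E'
from plant import robot
import cv2,numpy as np
s=robot.sense(); print(s['t'],s['tcp_pos'],s['tcp_rot'],s['opening'],robot.nose_length)
for n in('side','top'):
    f=robot.grab_frame(n); cv2.imwrite(f'pics/{n}0.png',f['image'][:,:,::-1]); np.savez(f'{n}0.npz',**f); print(f['fx'],f['cx'],f['cy'],f['R'],f['t'])
E
```

```text
pics
0.0 [0.24248354 0.62934108 0.24125295] [3.14152171e+00 1.98550139e-03 1.20303803e+00] 0.9987754798005756 0.011
470.2481042702655 278.9837180185808 215.7162518371736 [[-0.9784408  -0.20587786 -0.01636793]
 [-0.12865479  0.6695924  -0.73150117]
 [ 0.16155974 -0.71362477 -0.6816437 ]] [0.49654136 0.17833714 0.97209211]
545.5135779338109 288.6722042897981 210.34342057431112 [[ 0.00291598 -0.99995627  0.00888603]
 [-0.99223274 -0.00399831 -0.12433102]
 [ 0.12436112 -0.00845447 -0.99220101]] [-0.10420318  0.53332378  1.37680504]
```

View pics/side0.png

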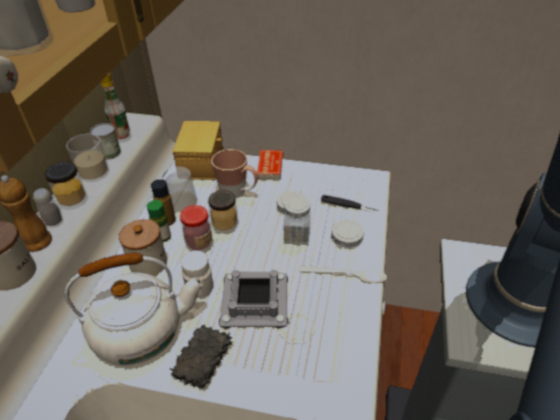

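View pics/top0.png

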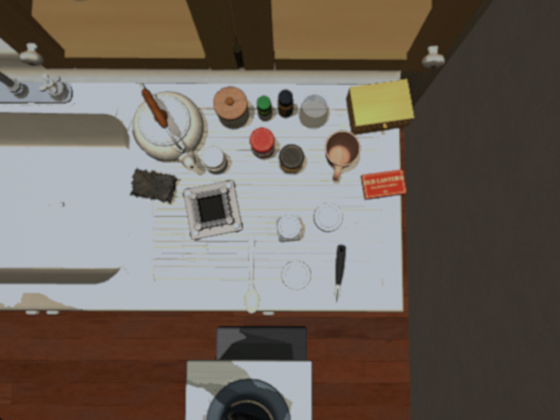

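```bash
cat > h.py <<'E'
import numpy as np,cv2
def load(n): 
    return dict(np.load(n))
def cloud(f):
    z=f['range_z'];v,u=np.mgrid[:z.shape[0],:z.shape[1]]
    P=np.stack([(u-f['cx'])/f['fx']*z,(v-f['cy'])/f['fy']*z,z],-1)
    W=(P-f['t'])@f['R']; W[z==0]=np.nan
    return W
E
python3 - <<'E'
from h import *
f=load('top0.npz');g=load('side0.npz')
a=cv2.resize(f['image'][140:300,170:370],None,fx=4,fy=4,interpolation=cv2.INTER_CUBIC)[:600]
b=cv2.resize(g['image'][170:340,210:400],None,fx=3.5,fy=3.5,interpolation=cv2.INTER_CUBIC)[:600]
cv2.imwrite('pics/topc.png',a[:,:,::-1]);cv2.imwrite('pics/sidec.png',b[:,:,::-1])
W=cloud(f)
for n,(u,v) in dict(jar=(289,226),lid1=(328,216),lid2=(296,275),white=(213,158),red=(262,142),dark=(291,158),hold=(212,208)).items(): print(n,W[v,u].round(4))
W=cloud(g)
for n,(u,v) in dict(jar=(297,204),lid1=(293,200),lid2=(347,231)).items(): print(n,W[v,u].round(4))
E
```

```text
jar [ 0.4859 -0.1026  0.1082]
lid1 [ 0.5203 -0.2047  0.0254]
lid2 [ 0.3678 -0.1218  0.0207]
white [0.6582 0.0883 0.0903]
red [ 0.6988 -0.0343  0.0946]
dark [ 0.6597 -0.1074  0.0876]
hold [0.5421 0.099  0.0097]
jar [ 0.4856 -0.0996  0.103 ]
lid1 [ 0.4962 -0.1078  0.1061]
lid2 [ 0.3692 -0.1175  0.0224]
```

```bash
python3 - <<'E'
from h import *
# height-mask ascii & fits
for n in('top0.npz','side0.npz'):
    f=load(n);W=cloud(f);P=W.reshape(-1,3);P=P[~np.isnan(P[:,0])]
    for nm,lo,hi,box in [('captop',.094,.112,(.45,.68,-.3,0)),('lids',.006,.04,(.35,.7,-.35,0)),('holder rim',.034,.05,(.4,.7,0,.25)),('base',.004,.02,(.4,.7,0,.25))]:
        m=(P[:,2]>lo)&(P[:,2]<hi)&(P[:,0]>box[0])&(P[:,0]<box[1])&(P[:,1]>box[2])&(P[:,1]<box[3]);Q=P[m]
        if len(Q)>5:
            print(n,nm,len(Q),Q.mean(0).round(4),Q.min(0).round(4),Q.max(0).round(4),cv2.minAreaRect(Q[:,:2].astype(np.float32)*1000))
E
```

```text
top0.npz captop 595 [ 0.5271 -0.1295  0.1024] [ 0.4567 -0.2769  0.0941] [ 0.6799 -0.0197  0.1106] ((568.2097778320312, -148.11880493164062), (257.147705078125, 223.10552978515625), 89.89629364013672)
top0.npz lids 3017 [ 0.5115 -0.2069  0.0186] [ 0.35   -0.3499  0.006 ] [ 7.00e-01 -2.00e-04  3.99e-02] ((525.0223388671875, -175.09506225585938), (349.3087158203125, 350.1961975097656), 89.89159393310547)
top0.npz holder rim 677 [0.5611 0.1145 0.0392] [0.4837 0.0429 0.034 ] [0.6987 0.2493 0.0499] ((589.5741577148438, 150.78306579589844), (215.58863830566406, 195.76254272460938), 6.393446922302246)
top0.npz base 2137 [0.537  0.1013 0.0089] [0.4004 0.     0.004 ] [0.6994 0.2483 0.0199] ((549.8820190429688, 124.0420150756836), (298.41168212890625, 248.2509765625), 0.1574469357728958)
side0.npz captop 599 [ 0.5395 -0.1322  0.1014] [ 0.458  -0.2769  0.0941] [ 0.6798 -0.0174  0.1071] ((568.8096313476562, -147.01756286621094), (259.49322509765625, 221.79782104492188), 89.9427261352539)
side0.npz lids 2506 [ 0.5141 -0.1564  0.0208] [ 0.35  -0.35   0.006] [ 0.6998 -0.      0.04  ] ((524.8235473632812, -175.0070037841797), (349.65985107421875, 349.92315673828125), 89.92376708984375)
side0.npz holder rim 1061 [0.5712 0.1224 0.0394] [0.4833 0.     0.034 ] [0.6994 0.25   0.05  ] ((586.4766845703125, 119.36483001708984), (203.39208984375, 258.1634826660156), 5.200649738311768)
side0.npz base 2451 [0.5385 0.117  0.0096] [4.012e-01 1.000e-04 4.000e-03] [0.6763 0.2494 0.02  ] ((538.7709350585938, 124.74575805664062), (275.8624267578125, 248.45126342773438), 0.1918366551399231)
```

View pics/topc.png

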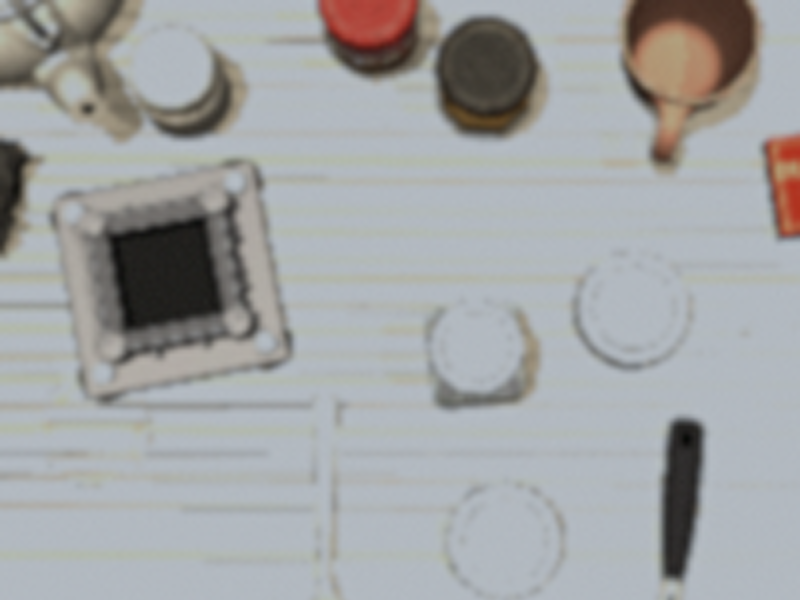

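View pics/sidec.png

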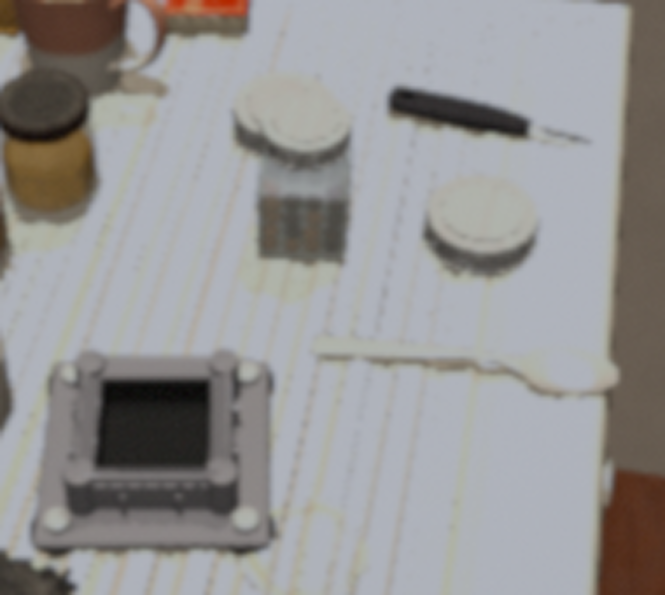

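```bash
python3 - <<'E'
from h import *
def circ(Q):
    A=np.c_[2*Q,np.ones(len(Q))];s=np.linalg.lstsq(A,(Q**2).sum(1),rcond=None)[0];return s[:2],np.sqrt(s[2]+s[0]**2+s[1]**2)
for n in('top0.npz','side0.npz'):
    f=load(n);W=cloud(f);P=W.reshape(-1,3);P=P[~np.isnan(P[:,0])]
    def sel(c,r,lo,hi):
        return P[(np.hypot(P[:,0]-c[0],P[:,1]-c[1])<r)&(P[:,2]>lo)&(P[:,2]<hi)]
    for nm,c,lo,hi,r in [('cap',(.487,-.1),.094,.12,.05),('lid1',(.52,-.205),.008,.06,.06),('lid2',(.368,-.12),.008,.06,.06),('white',(.655,.09),.08,.1,.05)]:
        Q=sel(c,r,lo,hi); (x,y),rad=cv2.minEnclosingCircle(Q[:,:2].astype(np.float32)); print(n,nm,len(Q),np.median(Q,0).round(4),round(x,4),round(y,4),'d',round(2*rad,4))
    Q=sel((.485,-.1),.07,.01,.07);print('jarbody',len(Q),Q.min(0).round(3),Q.max(0).round(3))
    # holder: rim by square; base by square
    Q=sel((.54,.1),.065,.034,.045);print('rim',cv2.minAreaRect(Q[:,:2].astype(np.float32)*1000))
    Q=sel((.54,.1),.105,.005,.03);print('base',cv2.minAreaRect(Q[:,:2].astype(np.float32)*1000))
    for lo,hi in[(.03,.045),(.045,.08)]:
        Q=sel((.54,.1),.1,lo,hi);print(lo,len(Q),Q.min(0).round(3),Q.max(0).round(3))
E
```

```text
top0.npz cap 443 [ 0.4843 -0.1003  0.1032] 0.4855 -0.1012 d 0.0591
top0.npz lid1 648 [ 0.5179 -0.2038  0.0233] 0.5306 -0.1984 d 0.1008
top0.npz lid2 668 [ 0.3678 -0.1216  0.0232] 0.3691 -0.121 d 0.1169
top0.npz white 386 [0.6603 0.0912 0.0894] 0.6538 0.101 d 0.0786
jarbody 137 [ 0.453 -0.151  0.01 ] [ 0.532 -0.07   0.07 ]
rim ((538.353515625, 98.7154312133789), (95.46405029296875, 97.41246795654297), 11.991783142089844)
base ((540.4358520507812, 103.17451477050781), (191.59800720214844, 199.75552368164062), 14.489175796508789)
0.03 676 [0.482 0.043 0.03 ] [0.638 0.156 0.045]
0.045 50 [0.501 0.053 0.045] [0.639 0.143 0.08 ]
side0.npz cap 411 [ 0.4861 -0.0951  0.1027] 0.4871 -0.1004 d 0.0604
side0.npz lid1 250 [ 0.5374 -0.2114  0.0232] 0.5237 -0.2032 d 0.0776
side0.npz lid2 687 [ 0.3699 -0.111   0.0228] 0.3694 -0.1188 d 0.0779
side0.npz white 494 [0.6609 0.0972 0.0896] 0.6594 0.1044 d 0.0764
jarbody 584 [ 0.455 -0.124  0.01 ] [ 0.517 -0.065  0.07 ]
rim ((540.3909912109375, 100.77299499511719), (99.13140106201172, 97.49115753173828), 12.043559074401855)
base ((554.15234375, 115.84516143798828), (173.87716674804688, 163.13104248046875), 13.505960464477539)
0.03 1076 [0.483 0.041 0.03 ] [0.64  0.158 0.045]
0.045 87 [0.505 0.059 0.045] [0.64 0.11 0.08]
```

```bash
python3 - <<'E'
from h import *
f=load('top0.npz');g=load('side0.npz')
def proj(f,X):
    c=np.atleast_2d(X)@f['R'].T+f['t'];return np.c_[c[:,0]/c[:,2]*f['fx']+f['cx'],c[:,1]/c[:,2]*f['fy']+f['cy']]
# jar faces from depth clouds
for n,F in(('top',f),('side',g)):
    P=cloud(F).reshape(-1,3);P=P[~np.isnan(P[:,0])]
    Q=P[(abs(P[:,0]-.486)<.045)&(abs(P[:,1]+.1)<.045)&(P[:,2]>.012)&(P[:,2]<.060)]
    for a in range(0,0):pass
    best=[]
    print(n,len(Q),cv2.minAreaRect(Q[:,:2].astype(np.float32)*1000))
    np.save(n+'jar.npy',Q)
    if n=='side':
        c=np.array([.4863,-.1008])
        R=[]
        for yaw in np.arange(-45,45,1.):
            th=np.radians(yaw);d=np.array([-np.sin(th),np.cos(th)]);e=np.array([np.cos(th),np.sin(th)])
            q=(Q[:,:2]-c); m=np.maximum(abs(q@d),abs(q@e));R.append((np.median(abs(m-.030)),yaw))
        print(sorted(R)[:8])
# holder fit: model edges of pocket/base using gray-plate colour, top view
for n,F in(('top',f),('side',g)):
    W=cloud(F);P=W.reshape(-1,3)
    ok=~np.isnan(P[:,0])
    img=F['image'].reshape(-1,3).astype(int)
    V=img.max(1)
    near=ok&(np.hypot(P[:,0]-.54,P[:,1]-.1)<.06)
    fl=near&(P[:,2]<.02)&(P[:,2]>0)&(V<70);Q=P[fl];print(n,'floor',len(Q),cv2.minAreaRect(Q[:,:2].astype(np.float32)*1000))
    fl=near&(P[:,2]>.036)&(P[:,2]<.044);Q=P[fl];
    print(n,'rim',len(Q),cv2.minAreaRect(Q[:,:2].astype(np.float32)*1000))
for n,F,(u0,v0,u1,v1) in(('top',f,(175,170,255,250)),('side',g,(210,260,300,335))):
    cv2.imwrite(f'pics/{n}_h.png',cv2.resize(F['image'][v0:v1,u0:u1,::-1],None,fx=7,fy=7,interpolation=cv2.INTER_CUBIC))
for n,F,(u0,v0,u1,v1) in(('top',f,(262,200,317,250)),('side',g,(270,180,330,255))):
    cv2.imwrite(f'pics/{n}_j.png',cv2.resize(F['image'][v0:v1,u0:u1,::-1],None,fx=8,fy=8,interpolation=cv2.INTER_CUBIC))
E
```

```text
top 46 ((483.7330627441406, -101.48285675048828), (57.870391845703125, 59.66238021850586), 7.35004186630249)
side 402 ((484.3963317871094, -86.45404052734375), (61.37781524658203, 39.85087585449219), 11.2863187789917)
[(np.float64(0.0009898272311013884), np.float64(7.0)), (np.float64(0.0009995710168914061), np.float64(8.0)), (np.float64(0.0010431500807967335), np.float64(6.0)), (np.float64(0.0011025516454332002), np.float64(9.0)), (np.float64(0.001128704580480696), np.float64(5.0)), (np.float64(0.0011895137036667062), np.float64(4.0)), (np.float64(0.001259347063224489), np.float64(3.0)), (np.float64(0.0012854587656650675), np.float64(10.0))]
top floor 572 ((542.6915283203125, 92.72282409667969), (62.175262451171875, 80.82502746582031), 12.61619758605957)
top rim 355 ((539.4453125, 99.09849548339844), (93.32917022705078, 94.60945892333984), 11.86758041381836)
side floor 737 ((537.7391357421875, 107.10997772216797), (72.62744903564453, 86.00776672363281), 11.212957382202148)
side rim 556 ((540.3893432617188, 100.10425567626953), (94.72479248046875, 95.66105651855469), 12.125255584716797)
```

View pics/side_j.png

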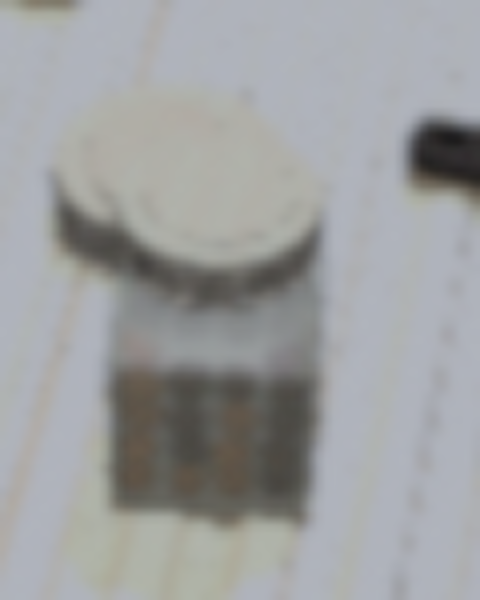

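View pics/top_j.png

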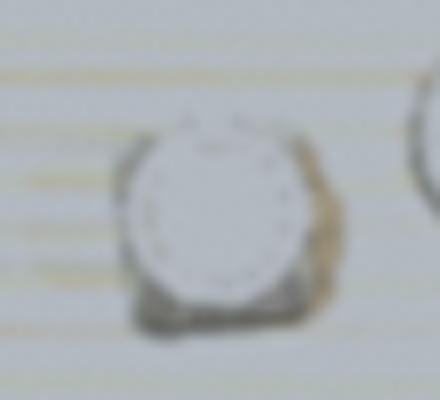

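View pics/top_h.png

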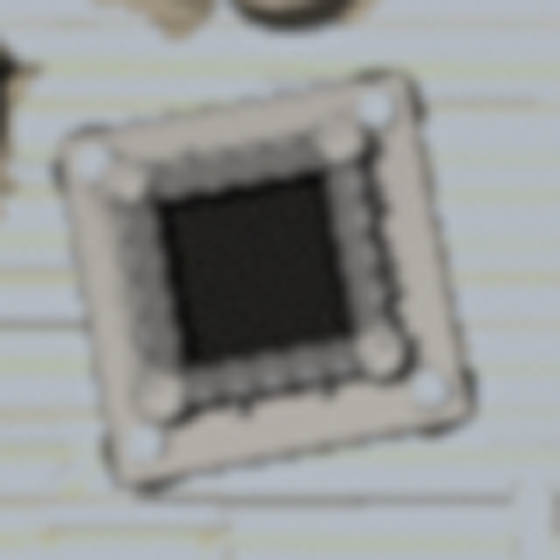

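```bash
python3 - <<'E'
from h import *
f=load('top0.npz');g=load('side0.npz')
def ray(F,u,v,z):
    d=np.array([(u-F['cx'])/F['fx'],(v-F['cy'])/F['fy'],1])@F['R'];c=-F['R'].T@F['t'];return c+d*(z-c[2])/d[2]
def un(F,o,s,pts,z): return np.array([ray(F,o[0]+(p[0]+.5)/s-.5,o[1]+(p[1]+.5)/s-.5,z) for p in pts])
F=un(f,(175,170),7,[(90,160),(375,103),(432,388),(145,440)],.010);print(F.round(4),F.mean(0))
F2=un(f,(175,170),7,[(128,182),(345,138),(380,350),(163,395)],.042);print(F2.mean(0))
for F in(F,F2):
    d1=F[0]-F[1]+F[3]-F[2]; d2=F[0]-F[3]+F[1]-F[2]
    print(np.degrees(np.arctan2(-d1[0],d1[1])),np.degrees(np.arctan2(d2[1],d2[0])))
B=un(g,(270,180),8,[(113,510),(303,522)],.0);d=B[0]-B[1];print('side',B,np.hypot(*d[:2]),np.degrees(np.arctan2(d[1],d[0])))
B=un(f,(262,200),8,[(138,333),(305,318)],.0);d=B[0]-B[1];print('top',B,np.hypot(*d[:2]),np.degrees(np.arctan2(-d[0],d[1])))
# face fit: +y-ish face points from side
Q=np.load('sidejar.npy');Q=Q[(Q[:,2]>.015)&(Q[:,2]<.055)]
Q=Q[(abs(Q[:,0]-.486)<.03)&(Q[:,1]>-.085)]
for i in range(4):
    p=np.polyfit(Q[:,0],Q[:,1],1);r=Q[:,1]-np.polyval(p,Q[:,0]);print(len(Q),np.degrees(np.arctan(p[0])),np.polyval(p,.486),r.std());Q=Q[abs(r)<.004]
from plant import robot
for x,y,z in[(.486,-.1005,.25),(.486,-.1005,.0845),(.54,.0995,.25),(.54,.0995,.095)]:
  o=[]
  for yaw in range(-180,180,30):
    q=robot.inverse_kinematics([x,y,z],[np.pi,0,np.radians(yaw)]); o.append((yaw,None if q is None else round(float(q[6]),2)))
  print(o)
E
```

```text
[[0.5832 0.1645 0.01  ]
 [0.6054 0.0576 0.01  ]
 [0.4974 0.0345 0.01  ]
 [0.4775 0.1412 0.01  ]] [0.54088831 0.09946439 0.01      ]
[0.53907004 0.09762495 0.042     ]
11.160140634907627 12.239293942759039
11.970355849060187 10.419705843401623
side [[ 0.51116875 -0.07123232  0.        ]
 [ 0.45563173 -0.07708021  0.        ]] 0.055844058938322554 6.010927416624113
top [[ 0.4560838  -0.0769551   0.        ]
 [ 0.46121403 -0.13184592  0.        ]] 0.05513003888756453 5.339498556503615
313 5.87199651450421 -0.071460864307218 0.001671088575961282
305 5.9513171158621025 -0.0713933734434675 0.001491264997790625
305 5.9513171158621025 -0.0713933734434675 0.001491264997790625
305 5.9513171158621025 -0.0713933734434675 0.001491264997790625
[(-180, -2.61), (-150, -2.17), (-120, -1.64), (-90, -1.2), (-60, -0.71), (-30, -0.21), (0, 0.3), (30, 0.81), (60, 1.32), (90, 1.83), (120, 2.35), (150, 2.36)]
[(-180, -2.21), (-150, -1.69), (-120, -1.17), (-90, -0.69), (-60, -0.27), (-30, 0.18), (0, 0.63), (30, 1.08), (60, 1.52), (90, 1.94), (120, 2.39), (150, 2.11)]
[(-180, 2.43), (-150, -2.44), (-120, -1.91), (-90, -1.6), (-60, -1.12), (-30, -0.62), (0, -0.12), (30, 0.38), (60, 0.89), (90, 1.38), (120, 1.87), (150, 2.37)]
[(-180, 2.14), (-150, -2.1), (-120, -1.58), (-90, -1.44), (-60, -0.97), (-30, -0.48), (0, -0.01), (30, 0.47), (60, 0.94), (90, 1.39), (120, 1.84), (150, 2.3)]
```

```bash
python3 - <<'E'
from plant import robot
import numpy as np,cv2
o=[np.pi,0,np.radians(-40)]
def st(m):
    s=robot.sense();print(m,round(s['t'],2),s['tcp_pos'].round(4) if hasattr(s['tcp_pos'],'round') else s['tcp_pos'],np.degrees(s['tcp_rot']).round(1),np.round(s['joint_pos'],2)[6],'F',np.round(s['wrist_force'],1),round(s['opening'],3))
robot.goto([.44,.25,.32],o);st('mid')
robot.goto([.4862,-.1007,.20],o);st('above')
robot.move_straight([.4862,-.1007,.135],vel=.15);st('near')
for n in('side','top'):
    f=robot.grab_frame(n); cv2.imwrite(f'pics/{n}1.png',f['image'][:,:,::-1])
print(robot.move_straight([.4862,-.1007,.0845],vel=.06,contact_N=8));st('down')
f=robot.grab_frame('side');cv2.imwrite('pics/side2.png',cv2.resize(f['image'][150:280,220:380,::-1],None,fx=4,fy=4))
E
```

```text
mid 1.7 [0.4396 0.2512 0.3198] [180.    0.  -39.9] -1.23 F [ 0.4 -0.3  0.3] 1.0
above 3.09 [ 0.4869 -0.0993  0.2001] [-180.    -0.   -39.9] -0.3 F [ 0.8 -0.4  0.1] 1.0
near 3.67 [ 0.4868 -0.1006  0.1354] [-180.   -0.  -40.] -0.21 F [ 0.5 -0.5  0.7] 0.999
False
down 4.77 [ 0.4865 -0.1008  0.0847] [-180.   -0.  -40.] -0.13 F [-0.7 -0.4  0.1] 1.001
```

View pics/side2.png

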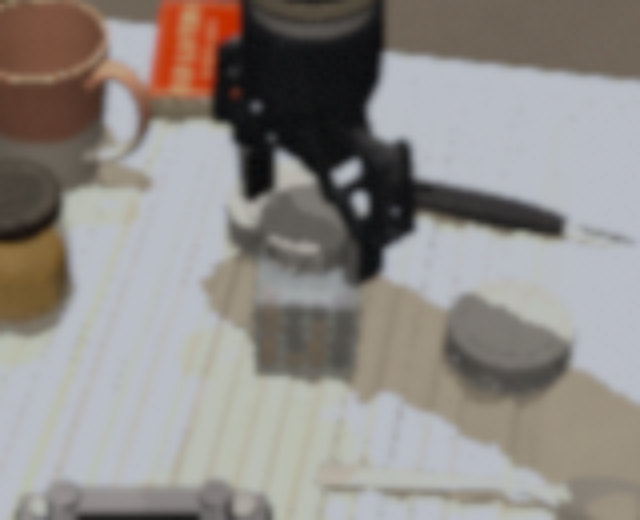

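View pics/side1.png

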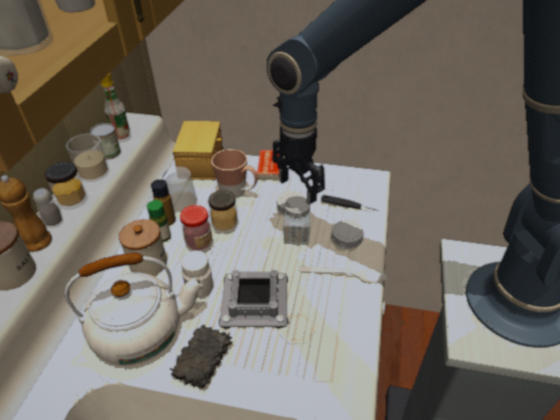

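The open fingers straddle the cap (crop pixel 300,210), and the other lids are clear. Gripping it and lifting.

```bash
cat >> h.py <<'E'
def st(m,robot):
    s=robot.sense();print(m,round(s['t'],2),np.round(s['tcp_pos'],4),np.degrees(s['tcp_rot']).round(1),round(float(s['joint_pos'][6]),2),'F',np.round(s['wrist_force'],1),'M',np.round(s['torque'],2),round(s['opening'],3));return s
E
python3 - <<'E'
from plant import robot
from h import *
robot.grip(0.0,strength=90);st('grip',robot)
robot.move_straight([.4862,-.1007,.18],vel=.1);st('up',robot)
for n,(u0,v0,u1,v1) in(('side',(230,120,370,260)),('top',(230,160,350,280))):
    f=robot.grab_frame(n);np.savez(n+'3.npz',**f);cv2.imwrite(f'pics/{n}3.png',cv2.resize(f['image'][v0:v1,u0:u1,::-1],None,fx=4,fy=4))
E
```

```text
grip 5.2 [ 0.4862 -0.1004  0.0852] [-179.9    0.   -40. ] -0.13 F [-2.1  1.3  6.7] M [0.15 0.49 0.02] 0.658
up 6.31 [ 0.4856 -0.1005  0.1794] [ 1.799e+02  1.000e-01 -4.000e+01] -0.27 F [ 0.1 -0.4 -5.4] M [ 0.04 -0.    0.04] 0.656
```

View pics/side3.png

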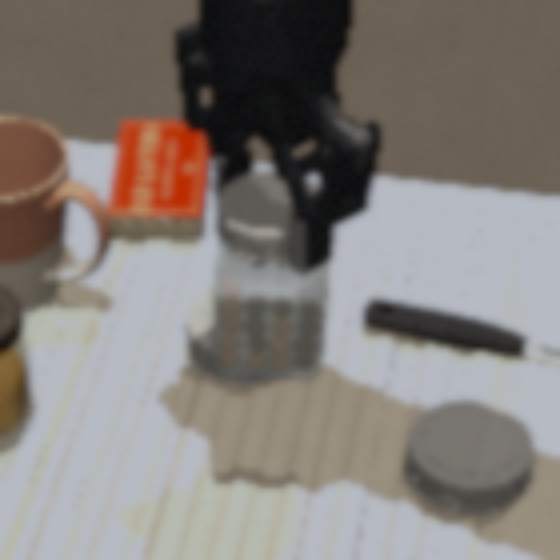

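View pics/top3.png

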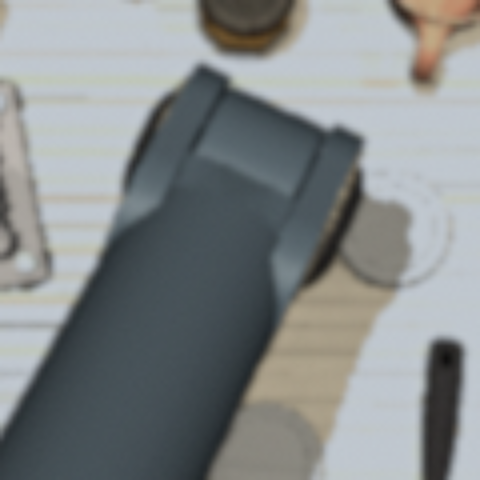

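```bash
python3 - <<'E'
from plant import robot
from h import *
robot.move_straight([.540,.0995,.18],vel=.15,attitude=[np.pi,0,np.radians(-34.3)]);robot.sleep(.2);s=st('over',robot)
f=robot.grab_frame('side');np.savez('side4.npz',**f)
P=cloud(f).reshape(-1,3);P=P[~np.isnan(P[:,0])]
Q=P[(abs(P[:,0]-.54)<.045)&(abs(P[:,1]-.1)<.045)&(P[:,2]>.085)&(P[:,2]<.15)];print(len(Q),Q.min(0),Q.max(0))
F=Q[Q[:,1]>.118]
for i in range(4):
    A=np.c_[F[:,0]-.54,F[:,2]-.12,np.ones(len(F))];p=np.linalg.lstsq(A,F[:,1],rcond=None)[0];r=F[:,1]-A@p
    print(len(F),'yaw',np.degrees(np.arctan(p[0])),'tilt',np.degrees(np.arctan(p[1])),'y',p[2],r.std());F=F[abs(r)<.004]
print('face normal offset',( p[2]-.0995)*np.cos(np.arctan(p[0])), 'xrange',np.percentile(F[:,0],[1,99]))
u0,v0=190,150
cv2.imwrite('pics/side4.png',cv2.resize(f['image'][v0:v0+190,u0:u0+140,::-1],None,fx=3,fy=3,interpolation=cv2.INTER_CUBIC))
E
```

```text
over 8.14 [0.54   0.0988 0.1801] [-180.    -0.   -34.4] -0.54 F [ 0.3  0.1 -4.2] M [-0.02  0.04 -0.04] 0.654
570 [0.50619987 0.08097714 0.09673141] [0.56533859 0.13345588 0.14994063]
534 yaw 11.37225560376462 tilt 0.083603683280363 y 0.12822618315912696 0.0013369204402590006
527 yaw 11.842179082655608 tilt -0.012981234560977403 y 0.1283576764525411 0.0011753733887524581
527 yaw 11.842179082655608 tilt -0.012981234560977403 y 0.1283576764525411 0.0011753733887524581
527 yaw 11.842179082655608 tilt -0.012981234560977403 y 0.1283576764525411 0.0011753733887524581
face normal offset 0.02824348643117111 xrange [0.50721081 0.56222022]
```

View pics/side4.png

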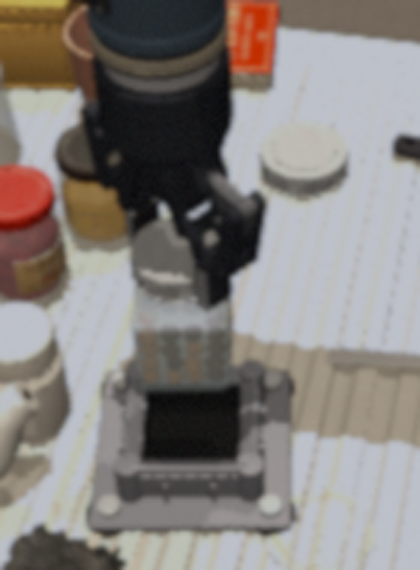

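```bash
python3 - <<'E'
from plant import robot
from h import *
o=[np.pi,0,np.radians(-34.5)]
robot.move_straight([.540,.101,.132],vel=.1,attitude=o);st('a',robot)
print(robot.move_straight([.540,.101,.0925],vel=.04,attitude=o,contact_N=18));st('b',robot)
f=robot.grab_frame('side');u0,v0=190,150
cv2.imwrite('pics/side5.png',cv2.resize(f['image'][v0:v0+190,u0:u0+140,::-1],None,fx=3,fy=3,interpolation=cv2.INTER_CUBIC))
E
```

```text
a 8.82 [0.5404 0.1009 0.1322] [-180.    -0.   -34.5] -0.5 F [-0.4  1.2 -4. ] M [-0.   -0.02  0.02] 0.658
True
b 9.7 [0.5395 0.1012 0.0953] [180.    0.2 -34.5] -0.46 F [-2.2  0.1  6.7] M [-0.05  0.36  0.02] 0.658
```

View pics/side5.png

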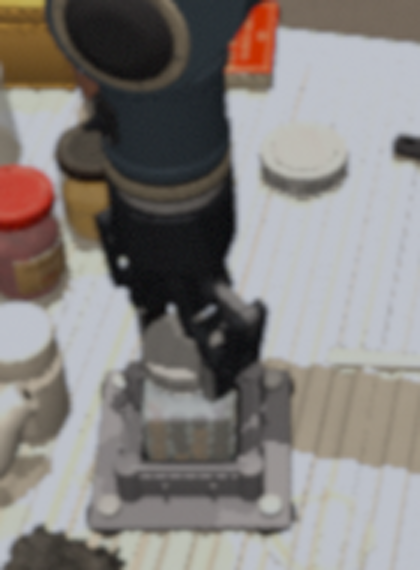

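```bash
python3 - <<'E'
from plant import robot
from h import *
for a in range(10,71,10):
    robot.goto([.540,.101,.0945 if a<50 else .0955],[np.pi,0,np.radians(-34.5+a)])
    s=st(a,robot)
    if abs(s['torque'][2])>1.5 or np.linalg.norm(s['wrist_force'])>50: print('STOP');break
E
```

```text
10 10.02 [0.541  0.1015 0.0953] [-1.799e+02 -1.000e-01 -2.470e+01] -0.32 F [-1.8  2.   3.8] M [0.25 0.12 0.03] 0.657
20 10.28 [0.541  0.1013 0.0952] [-1.799e+02 -1.000e-01 -1.480e+01] -0.18 F [-0.5  1.4  5.4] M [0.15 0.09 0.11] 0.65
30 10.55 [0.541  0.1011 0.0952] [-1.8e+02 -1.0e-01 -4.8e+00] -0.04 F [-0.8  1.   5.8] M [0.12 0.12 0.06] 0.655
40 10.82 [0.541  0.1012 0.0952] [-1.8e+02 -1.0e-01  5.2e+00] 0.11 F [-1.2 -0.3  6.8] M [0.16 0.12 0.15] 0.653
50 11.08 [0.541  0.1013 0.096 ] [-1.80e+02 -1.00e-01  1.51e+01] 0.25 F [0.  1.1 4.9] M [ 0.22 -0.15  0.12] 0.656
60 11.35 [0.5409 0.101  0.0962] [ 1.80e+02 -1.00e-01  2.52e+01] 0.4 F [-0.1  0.6  7. ] M [0.1  0.01 0.04] 0.656
70 11.62 [0.5409 0.1009 0.0961] [ 1.80e+02 -1.00e-01  3.52e+01] 0.54 F [ 0.4 -0.2  6.8] M [0.12 0.01 0.08] 0.659
```

```bash
python3 - <<'E'
from plant import robot
from h import *
print(robot.move_straight([.5405,.101,.0985],vel=.03));st('lift3',robot);robot.sleep(.2);st('',robot)
f=robot.grab_frame('side');u0,v0=190,200
cv2.imwrite('pics/side6.png',cv2.resize(f['image'][v0:v0+140,u0:u0+140,::-1],None,fx=4,fy=4,interpolation=cv2.INTER_CUBIC))
E
```

```text
False
lift3 11.87 [0.54   0.1007 0.0979] [-1.80e+02  1.00e-01  3.53e+01] 0.54 F [-0.3  0.3 -0.1] M [0.02 0.05 0.  ] 0.657
 12.07 [0.5401 0.1009 0.098 ] [-1.80e+02  1.00e-01  3.54e+01] 0.54 F [ 0.1 -0.5 -1.9] M [-0.01 -0.03 -0.  ] 0.658
```

View pics/side6.png

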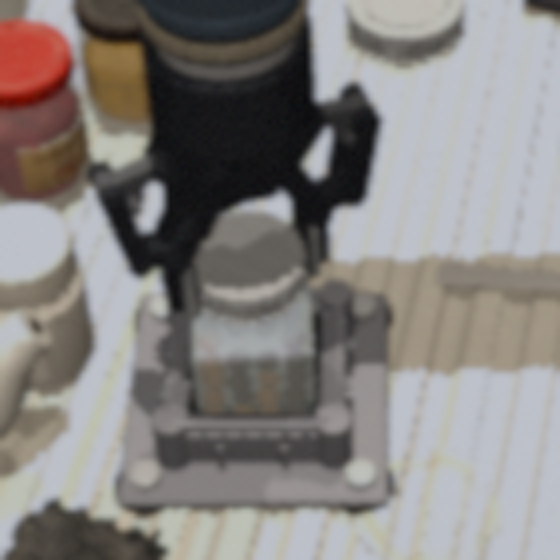

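```bash
python3 - <<'E'
from plant import robot
from h import *
print(robot.move_straight([.5405,.101,.1065],vel=.04));st('l1',robot)
print(robot.move_straight([.5405,.101,.130],vel=.05));robot.sleep(.4);st('l2',robot)
f=robot.grab_frame('side');np.savez('side7.npz',**f);u0,v0=190,200
cv2.imwrite('pics/side7.png',cv2.resize(f['image'][v0:v0+140,u0:u0+140,::-1],None,fx=4,fy=4,interpolation=cv2.INTER_CUBIC))
P=cloud(f).reshape(-1,3);P=P[~np.isnan(P[:,0])]
F=P[(abs(P[:,0]-.54)<.04)&(P[:,1]>.118)&(P[:,1]<.137)&(P[:,2]>.047)&(P[:,2]<.082)]
p=np.linalg.lstsq(np.c_[F[:,0]-.54,F[:,2]-.06,np.ones(len(F))],F[:,1],rcond=None)[0];print(len(F),np.degrees(np.arctan(p[:2])),p[2],F[:,2].max())
E
```

```text
False
l1 12.47 [0.5408 0.1011 0.107 ] [ 1.80e+02 -1.00e-01  3.55e+01] 0.54 F [ 0.3 -0.4 -1. ] M [ 0.05 -0.01 -0.03] 0.66
False
l2 13.48 [0.5404 0.101  0.1298] [-180.     0.    35.5] 0.53 F [-0.5  0.8 -0.8] M [-0.04 -0.07 -0.09] 0.659
396 [ 10.12185826 -11.56009212] 0.12922634853542753 0.08166239142647612
```

View pics/side7.png

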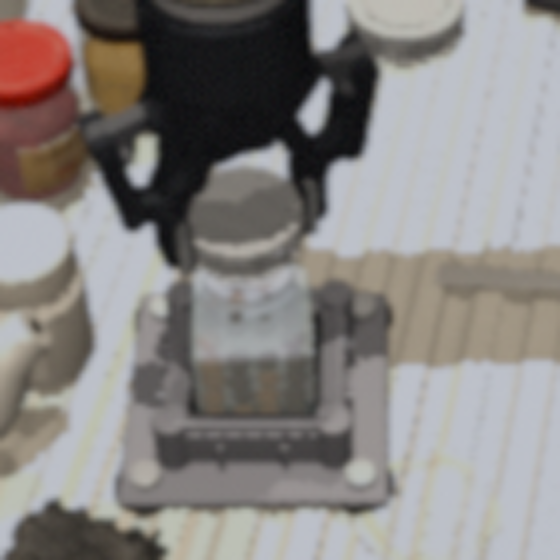

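```bash
python3 - <<'E'
from h import *
f=load('side7.npz')
P=cloud(f).reshape(-1,3);P=P[~np.isnan(P[:,0])]
F=P[(abs(P[:,0]-.535)<.026)&(P[:,1]>.12)&(P[:,1]<.137)&(P[:,2]>.048)&(P[:,2]<.069)]
for i in range(3):
    A=np.c_[F[:,0]-.54,F[:,2]-.06,np.ones(len(F))];p=np.linalg.lstsq(A,F[:,1],rcond=None)[0];r=F[:,1]-A@p;print(len(F),np.degrees(np.arctan(p[:2])),p[2],r.std());F=F[abs(r)<.0025]
c=P[(np.hypot(P[:,0]-.54,P[:,1]-.101)<.022)]
print(np.histogram(c[:,2],np.arange(.06,.16,.005)))
t=c[(c[:,2]>.135)&(c[:,2]<.155)&(c[:,1]>.1)];print(len(t),np.median(t,0),np.degrees(np.linalg.lstsq(np.c_[t[:,:2]-t[:,:2].mean(0),np.ones(len(t))],t[:,2],rcond=None)[0][:2]))
# shoulder edge height: face top
g=P[(abs(P[:,0]-.535)<.02)&(P[:,1]>.105)&(P[:,1]<.125)&(P[:,2]>.065)&(P[:,2]<.09)];print(np.median(g[:,2]),np.percentile(g[:,2],[10,25,75,90]))
E
```

```text
178 [13.90926747  0.01645928] 0.13047935052086224 0.0011378483491837367
174 [14.00418316  0.28637865] 0.13049836010240248 0.0010741969561381135
173 [14.09893124  0.36183376] 0.13052496342108572 0.0010594348499593953
(array([  0,   0,  12,  26,   6,  26,  12,  19,  30,  52,   1,   0,   0,
         0,   0,   0,   4, 313,  10]), array([0.06 , 0.065, 0.07 , 0.075, 0.08 , 0.085, 0.09 , 0.095, 0.1  ,
       0.105, 0.11 , 0.115, 0.12 , 0.125, 0.13 , 0.135, 0.14 , 0.145,
       0.15 , 0.155]))
181 [0.53925854 0.10952709 0.14779047] [ 0.01143007 -1.54036673]
0.0820812081558716 [0.07381675 0.07761614 0.0858845  0.08800814]
```

```bash
python3 - <<'E'
from plant import robot
from h import *
st('end',robot);robot.close_job()
E
```

```text
end 13.53 [0.5404 0.101  0.1299] [-180.     0.    35.5] 0.53 F [ 0.2  0.2 -0.7] M [-0.08  0.01 -0.04] 0.656
the job is handed in; nothing more can be done
```

The jar is open, and I handed the job in at 13.5 s with the cap still in the gripper, level above the mouth. I held the 58 mm cap in one grip throughout. I carried the jar upright into the holder pocket, turned the cap 70° anticlockwise and lifted it straight up.

**Last checks:**
- **Jar:** it is seated, with the rim at about 0.108 m (98 mm above the pocket floor). Its visible face was within 0.4° of vertical.
- **Cap:** it is free, because the tool carried only about 1 N on the lift, against about 5 N with the whole jar. Its top was at 0.148 m, so its underside clears the rim by about 22 mm.
- **Bystanders:** in the last close crop those near the holder looked undisturbed. I did not re-measure any bystander or take a final full picture.

**Checks that disagreed:**
- **Jar tilt:** a first fit gave 11.6°, because it included points on the jar's shoulder. Refitting the flat face alone gave the figure above.
- **Jar yaw:** the jar now sits at about 14° against the holder's 11.5°, which is within the pocket's play.
- **Cap torque:** between steps I read at most 0.15 N m, below the stated 0.3 to 0.5 N m. I therefore relied on the lift force to show the cap was free.
- **Cap level:** the depth fit of its top showed about 1.5° of slope, while the gripper itself read level.

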